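Refit a microcentrifuge rotor: rotor, rotor lid, locking knob

TASK

Refit the microcentrifuge: put the rotor on the drive shaft and turn it until it drops fully home over the drive pin, close it with its rotor lid, then push the locking knob onto the top of the shaft until it clicks down against the lid. Let go of everything and leave the tube rack, the tip box and the mouse where they are.

Things in the scene. Friction and masses are not known exactly. Their poses are not given: they have to be found in the camera images.
- shaft_seat (a point): Centre of the top of the drive shaft's flange (36 mm wide), on the vertical shaft axis, mid-bowl, 82 mm above the bench; does not turn. The seated rotor's underside rests here. The steel shaft rises from it: 16 mm diameter up to 53 mm above this point, a cone to 57.5 mm, then a stud 9 mm in diameter, its end tapered from 79 mm, top at 83 mm.
- drive_pin (a point): Middle of the cross pin, on the shaft axis 3 mm above shaft_seat. The pin lies on the flange right across the shaft: 26 mm long, 6 wide, 6 high. Its direction differs each time and is not given (this frame does not turn); the rotor hides it. The shaft turns without end but stiffly (0.15 N m): a rotor rubbing lightly on the pin does not turn it, a seated one does. It yields sideways 1 mm per 4 N.
- shaft_balls (a point): Point on the shaft axis 73 mm above shaft_seat, where two sprung steel balls stand out of opposite sides of the stud, 14.4 mm across; they give way inwards. Rotor and lid pass freely over them (18 mm bores); only the knob snaps onto them.
- centrifuge: The microcentrifuge: grey box 230 (x) by 180 (y) by 122 mm high, fixed. Origin on the shaft axis at bench height; its -x is the front, with the display. Round bowl round the shaft, 148 mm in diameter, rim 122 mm and floor 72 mm above the bench. Its clear lid stands open at the back, leaning away: it begins 100 mm behind (+x of) the shaft and reaches 300 mm above the bench.
- rotor: The 12-tube rotor, dark metal, about 300 g: a dish 120 mm in outside diameter, 44 mm high, with a round hub in the middle. Origin: centre of its underside; z up its axis. Bore 18 mm right through. Fully home, its origin is at shaft_seat (its rim then 44 mm above that). Set down off the slots it rides on the pin, 6 mm too high; turned under light pressure (a few N) it drops.
- rotor_hub (a point): Centre of the top of the rotor's hub, 42 mm above its underside. The hub, 26 mm in diameter, is where the rotor is picked up: it rises from the dish's floor, 13 mm above the underside. The floor is free out to 41 mm from the axis; from there the wall slopes out to 53 mm from the axis at the rim.
- rotor_slots (a point): Centre of the rotor's underside (same point as the rotor's origin). Two slots cross here at right angles, along the rotor's x and y, 9 mm wide and 7.5 mm deep, reaching past the ends of the cross pin. Either fits over the pin, so there are four seated positions a quarter turn apart; the fit allows about 6 degrees either way.
- rotor_lid: The rotor's lid, aluminium, 70 g: a flat disc 116 mm in diameter, 4 mm thick, with a round collar in the middle, 26 mm in diameter, from 4 to 18 mm above the underside, by which it is picked up. Bore 18 mm through disc and collar. Origin: centre of its underside; z up, collar side up. Closed, it lies flat on the rotor's rim, its origin 44 mm above shaft_seat.
- lock_knob: The locking knob, aluminium, ribbed edge, about 45 g: 34 mm in diameter, 27 mm high, closed on top. Origin: centre of its underside; z up. Hole in the underside: a funnel 18 mm wide at the mouth, narrowing over 5 mm to a throat 11 mm wide, 3 mm long, wider above. It stops on the sprung balls, 9 mm too high; pushed with 5 to 10 N it snaps down onto the lid's collar, origin 62 mm above shaft_seat.
- tube_rack: Bystander: white rack with small tubes, 75 by 190 by 48 mm high. Origin: centre of its underside. Leave it alone.
- tip_box: Bystander: box of pipette tips with a clear cover, 85 by 122 by 69 mm high. Origin: centre of its underside. Leave it alone.
- mouse: Bystander: black computer mouse, 105 by 56 by 29 mm. Origin: centre of its underside. Leave it alone.
Things that resemble listed ones, but are neither listed nor needed, are in the scene too. There is more than one size of the lock_knob; the one meant has the size given above. Several things have the shape of the rotor_lid; the one meant has the colours described above.

How it is judged:
By the outcome, as a careful person would: the job done as asked, in the order asked, and still so for the second after the job is handed in, with the robot touching nothing.
It also fails if it takes over 72 s, if anything falls off the work surface, if the arm or the gripper's body presses on something with over 40 N, if the wrist force passes 120 N, or if a joint passes its speed limit or range.

ROBOT

A 7-joint arm with a two-finger parallel gripper is mounted at the origin on the work surface. World frame = base frame: x ahead of the robot, y to its left, z up, the work surface at z = 0. Lengths are in m, angles in rad, forces in N, time in s.
With the tool pointing down it reaches from about 0.425 to 0.925 m from the base axis. Payload 6.8 kg.
Tool frame: the origin (TCP) lies between the finger pads; the fingertips stand arm.tips_ahead ahead of it and the grasp point (between the pads) lies 3 mm ahead of it (arm.tips_ahead is the distance from the TCP to the fingertips, in m); x points along the fingers, y is the direction in which the jaws open and shut, and the axes are right-handed (so a half turn about x gives the same grasp; the last joint's range is limited). The gripper opens to 88 mm and grips with 3 to 60 N. Pads are 20 mm wide; open, the fingers measure 115 mm over their backs; the gripper's body (75 mm by 178 mm) begins 61 mm behind the grasp point.
Start: joints at [1.037, 0.477, 0.022, 1.555, -0.011, 1.109, -0.083], TCP at [0.279, -0.615, 0.245] pointing down, gripper open.
Joint ranges: [-2.96, 2.96], [-0.34, 2.1], [-1.41, 1.46], [0.24, 2.44], [-1.37, 4.51], [0.17, 1.92], [-2.96, 2.96]. Speed limits (rad/s): [2.39, 2.39, 3.14, 3.14, 3.14, 3.14, 3.14].

INTERFACE

Orientations are given as a rotation vector (axis times angle).
In Python, from plant import arm gives the robot as it stands. The module is installed in compiled form; this text tells all that it offers.
- The arm moves only by the shell command python3 -m jog 'ROWS'. ROWS is JSON, a list of rows, each an object with "offset": the shift along the tool's x, y, z in units of 25 mm (1.0 is 25 mm), a list of three; "twist": the turn, a rotation vector about the tool's x, y, z in units of 5 degrees (1.0 is 5 degrees), a list of three; "fingers": the finger opening in mm, from 0 to 87.8. A call has 1 to 20 rows; each row shifts and turns the pose as measured when the row begins, along the tool's axes as they then stand; what a row does not reach is not made up. A row lasts 1/8 s, in which the tool goes at most 62.5 mm and 10.7 degrees, less where a joint would pass 70% of its speed; a pose out of reach is approached as far as the arm can. A call is refused whole if a number of a shift passes 1 or a number of a turn 1, either way. A call with a gripper value outside its range is refused whole. The fingers move at their own pace and stop on an object; the grip force is fixed at half the most. Time passes only in rows, so rows that do not move let the fingers close. It gives the time, the measured TCP pose, the force and the opening at its end, in the units of the state.
- arm.get_obs(): the state, without advancing time (a new reading comes with each control period).
- arm.snapshot(name): name is "side" or "top" or "wrist"; returns (picture, depth): 480x640x3 uint8, blue, green, red; 480x640 float32, m along the optical axis (not along the pixel's ray), 0 where there is no reading.
- arm.camera_info(name): a dict with "mtx" (3x3 intrinsics, pixels), "extrinsics" (4x4, takes a point from camera to world coordinates). Camera axes: x right, y down, z forward; pixel columns grow to the right and rows downward; lengths in m; the calibration is good to about 2 mm. A picture is of the moment at which its call begins: read the wrist's pose just before it. camera_info takes no time and is no camera call; for the wrist camera it gives the pose at the moment of the call.
- arm.hand_in(): hands the job in, once; it reports no verdict.
The state is a dict: "t": time; "joints": joint angles; "joint_velocities": joint speeds; "joint_torque": joint torques, N m; "eef_pos": TCP position; "tool_rot": TCP orientation; "force": force on the tool from outside, world axes, zero at the start; "wrist_torque": the same for the moment, N m; "width": finger opening in m.
Only numpy, scipy, OpenCV 4.12 (cv2) and the standard library are available. Lean on these libraries where they do the work, as an engineer would, in place of code of your own. Each camera call takes 0.05 s, during which the arm holds its last target. There are 200 camera calls.

## Working session

There is one attempt and no reset: what is moved stays moved. The work goes in short steps, Python scripts to look and compute and a shell command to move; the robot and the scene stay as the last step left them, time stands still between calls to the robot, and variables do not carry over. Pictures are saved under pics/ and viewed, about 8 in all and at most 12, crops included, and the job is handed in when it is done.

```bash
mkdir -p pics
cat > h.py <<'E'
import numpy as np, cv2
from plant import arm
from scipy.spatial.transform import Rotation as R
def snap(n,f=None):
    ci=arm.camera_info(n); p,d=arm.snapshot(n)
    if f: cv2.imwrite('pics/'+f,p); np.savez('pics/'+f[:-4]+'.npz',p=p,d=d,K=ci['mtx'],E=ci['extrinsics'])
    return p,d,np.array(ci['mtx']),np.array(ci['extrinsics'])
def cloud(d,K,E):
    v,u=np.mgrid[:480,:640]; P=np.stack([(u-K[0,2])/K[0,0]*d,(v-K[1,2])/K[1,1]*d,d],-1)
    W=P@E[:3,:3].T+E[:3,3]; W[d==0]=np.nan; return W
def ray(u,v,z,K,E):
    r=E[:3,:3]@np.array([(u-K[0,2])/K[0,0],(v-K[1,2])/K[1,1],1]); t=E[:3,3]; return t+r*(z-t[2])/r[2]
def st():
    o=arm.get_obs(); print('t',round(o['t'],2),'p',np.round(o['eef_pos'],4),'R',np.round(R.from_rotvec(o['tool_rot']).as_matrix(),3).tolist(),'F',np.round(o['force'],1),'w',o['width']); return o
E
python3 - <<'E'
from h import *
st(); print(arm.tips_ahead)
for n in('top','side'):
    p,d,K,E=snap(n,n+'1.png'); print(n,K.tolist(),np.round(E,3).tolist())
E
```

```text
t 0.0 p [ 0.2786 -0.6142  0.2437] R [[-0.001, 0.413, -0.911], [0.002, -0.911, -0.413], [-1.0, -0.002, 0.0]] F [-0.2  0.3 -0.1] w 0.08764597486104139
0.022
top [[542.8806320324521, 0.0, 315.90084483615726], [0.0, 542.8806320324521, 240.53897794430725], [0.0, 0.0, 1.0]] [[-0.003, -0.983, 0.183, 0.387], [-1.0, -0.0, -0.018, -0.137], [0.018, -0.183, -0.983, 1.147], [0.0, 0.0, 0.0, 1.0]]
side [[507.0354066406339, 0.0, 314.2773284269449], [0.0, 507.0354066406339, 244.54294660347676], [0.0, 0.0, 1.0]] [[-0.717, -0.317, 0.62, 0.013], [-0.696, 0.357, -0.622, 0.427], [-0.024, -0.878, -0.477, 0.584], [0.0, 0.0, 0.0, 1.0]]
```

View pics/top1.png

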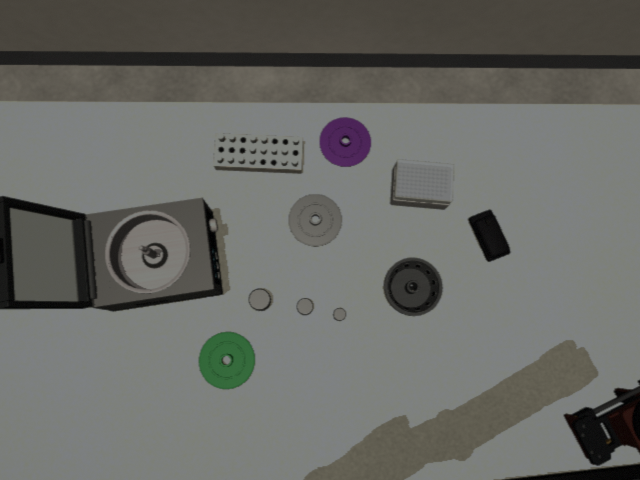

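View pics/side1.png

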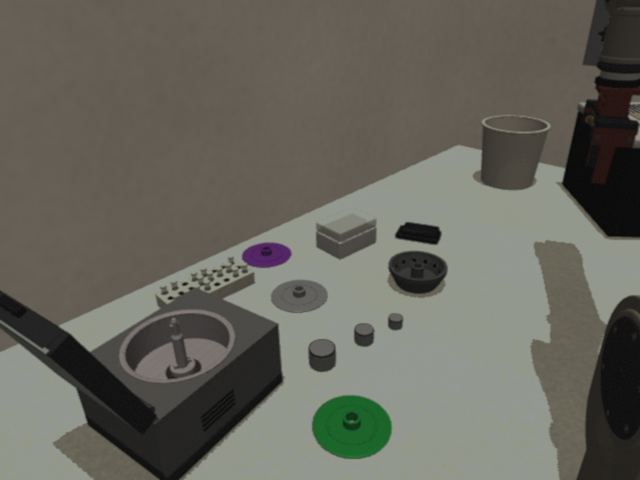

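Top view: the centrifuge is at about (153,252), open and with its front facing right (−y). The rotor is at (413,287). There are three lid shapes: purple (345,141), grey (315,220) and green (227,360). The grey one fits "aluminium". There are three knobs, at (260,299), (305,306) and (340,314), to be told apart by size (34 mm).

```bash
cat > m.py <<'E'
from h import *
z=np.load('pics/top1.npz');p,d,K,E=z['p'],z['d'],z['K'],z['E']; W=cloud(d,K,E)
for nm,(u,v),r in(('rotor',(413,287),36),('lid',(315,220),34),('kA',(260,299),18),('kB',(305,306),15),('kC',(340,314),12)):
    w=W[v-r:v+r,u-r:u+r].reshape(-1,3); w=w[w[:,2]>{'rotor':.036,'lid':.0015}.get(nm,.010)]
    zt=np.nanpercentile(w[:,2],97); 
    t=w[w[:,2]>zt-.004] if nm[0]=='k' else w
    c,rad=cv2.minEnclosingCircle(t[:,:2].astype(np.float32)); print(nm,'top z',round(zt,4),'mean',np.round(t[:,:2].mean(0),4),'circ',np.round(c,4),'diam',round(rad*2,4),len(t))
# lid collar, rotor hub
for nm,(u,v),zl,rr in(('collar',(315,220),.012,.018),('hub',(413,287),.034,.02)):
    w=W[v-12:v+12,u-12:u+12].reshape(-1,3); w=w[w[:,2]>zl]; print(nm,np.round(w.mean(0),4),np.round(np.ptp(w,0),4),len(w))
w=W[195:310,90:215].reshape(-1,3)
b=w[(w[:,2]>.119)&(w[:,2]<.126)]; print('boxtop',np.round(b.min(0),4),np.round(b.max(0),4))
s=W[235:270,130:175].reshape(-1,3); s=s[s[:,2]>.095]; print('shaft');
for a,bb in((.1,.12),(.12,.134),(.134,.15),(.15,.168)):
    q=s[(s[:,2]>a)&(s[:,2]<bb)]; print(a,np.round(q.mean(0),4) if len(q) else 0,len(q))
# bowl rim: inner circle, box-top hole
m=np.zeros((480,640),np.uint8); m[195:310,90:215]=((W[195:310,90:215,2]<.112)*255)
cs,_=cv2.findContours(m,0,2)
for c in cs:
    if cv2.contourArea(c)>2000:
        q=np.array([ray(*k[0],.122,K,E)[:2] for k in c],np.float32); print('bowl?',cv2.fitEllipse(q*1000), len(c))
v=[cv2.resize(p[y-a:y+a,x-b:x+b],(400,300),interpolation=cv2.INTER_CUBIC) for x,y,b,a in((153,252,40,30),(300,305,64,48),(315,220,48,36),(413,287,48,36))]
g=np.vstack([np.hstack(v[:2]),np.hstack(v[2:])]); cv2.imwrite('pics/crop1.png',cv2.convertScaleAbs(g,alpha=1.6))
E
python3 m.py
```

```text
rotor top z 0.0468 mean [ 0.498  -0.3569] circ [ 0.4975 -0.3556] diam 0.121 840
lid top z 0.011 mean [ 0.6448 -0.155 ] circ [ 0.6463 -0.1539] diam 0.2059 2254
kA top z 0.0387 mean [ 0.4727 -0.0417] circ [ 0.4727 -0.0411] diam 0.0439 176
kB top z 0.0304 mean [ 0.4578 -0.1336] circ [ 0.4583 -0.1338] diam 0.0341 118
kC top z 0.0235 mean [ 0.4421 -0.2059] circ [ 0.4421 -0.2055] diam 0.0264 77
collar [ 0.6447 -0.156   0.0173] [0.0241 0.0235 0.0097] 66
hub [ 0.4976 -0.355   0.0406] [0.0253 0.0254 0.0125] 78
boxtop [0.451  0.0393 0.119 ] [0.6617 0.2785 0.126 ]
shaft
0.1 [0.5541 0.1593 0.1108] 27
0.12 [0.5544 0.1604 0.1278] 22
0.134 [0.5552 0.1624 0.1383] 38
0.15 [0.5559 0.1633 0.1606] 30
bowl? ((555.9539794921875, 163.48370361328125), (139.27651977539062, 141.59133911132812), 58.16078567504883) 132
bowl? ((555.6943969726562, 166.904052734375), (218.8494415283203, 297.9791259765625), 4.730027675628662) 126
```

View pics/crop1.png

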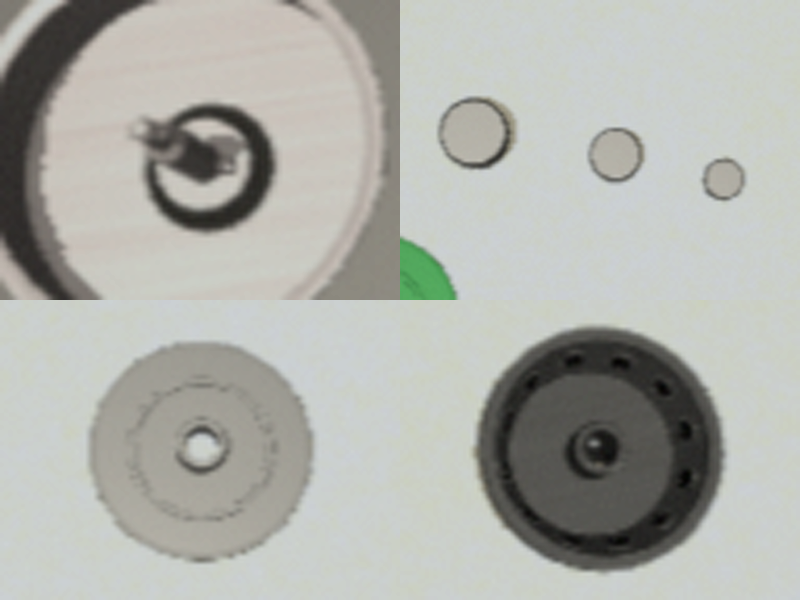

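The crops show the grey lid at (315,220), bare aluminium with its collar up, so that is the one meant. The knobs measure 44, 34 and 26 mm across. kB at (305,306) measures 34 mm with its top at about 28–30 mm, so it is the one meant. The shaft axis is near (0.556, 0.163), with the bowl centred on the same point. I'll go over the rotor now.

```bash
python3 -m jog '[{"offset":[0.13,-0.44,-0.94],"twist":[0,0,0],"fingers":42},{"offset":[0.13,-0.44,-0.94],"twist":[0,0,0],"fingers":42},{"offset":[0.13,-0.44,-0.94],"twist":[0,0,0],"fingers":42},{"offset":[0.13,-0.44,-0.94],"twist":[0,0,0],"fingers":42},{"offset":[0.13,-0.44,-0.94],"twist":[0,0,0],"fingers":42},{"offset":[0.13,-0.44,-0.94],"twist":[0,0,0],"fingers":42},{"offset":[0.13,-0.44,-0.94],"twist":[0,0,0],"fingers":42},{"offset":[0.13,-0.44,-0.94],"twist":[0,0,0],"fingers":42},{"offset":[0.13,-0.44,-0.94],"twist":[0,0,0],"fingers":42},{"offset":[0.13,-0.44,-0.94],"twist":[0,0,0],"fingers":42},{"offset":[0.13,-0.44,-0.94],"twist":[0,0,0],"fingers":42},{"offset":[0.13,-0.44,-0.94],"twist":[0,0,0],"fingers":42},{"offset":[0.13,-0.44,-0.94],"twist":[0,0,0],"fingers":42},{"offset":[0,0,0],"twist":[-1,0,0],"fingers":42},{"offset":[0,0,0],"twist":[-1,0,0],"fingers":42},{"offset":[0,0,0],"twist":[-1,0,0],"fingers":42},{"offset":[0,0,0],"twist":[-1,0,0],"fingers":42},{"offset":[0,0,0],"twist":[-1,0,0],"fingers":42},{"offset":[0,0,0],"twist":[-1,0,0],"fingers":42}]'
python3 - <<'E'
from h import *
st();snap('wrist','w1.png')
print(arm.get_obs()['joints'])
E
```

```text
t: 2.48
eef_pos: [0.5, -0.3448, 0.1911]
tool_rot: [1.637, 0.879, -1.65]
force: [-0.3, -1.7, -0.1]
width: 0.0419
t 2.48 p [ 0.5    -0.3448  0.1911] R [[-0.015, 0.823, -0.568], [0.012, -0.568, -0.823], [-1.0, -0.019, -0.002]] F [-0.3 -1.7 -0.1] w 0.041944212761563335
[ 0.6526597   0.43904679 -0.19688464  1.75062937  0.09503417  0.98050868
 -0.18115491]
```

View pics/w1.png

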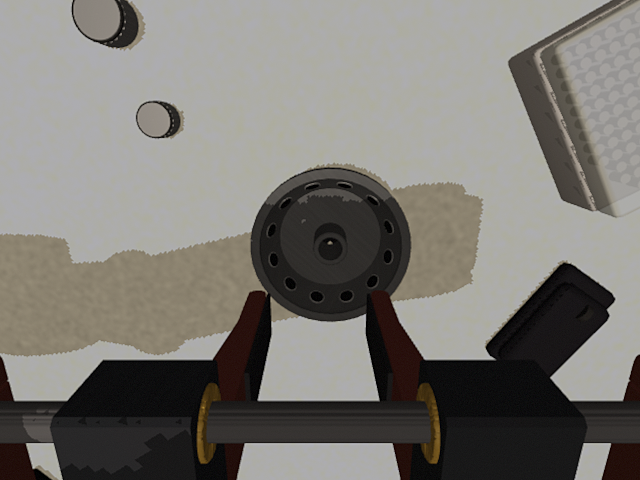

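The wrist view looks past the fingers. The rotor is at (331,243), with its hub bore at (330,245). I'll measure it and correct from there.

```bash
cat >> h.py <<'E'
def todelta(T,o=None,yaw=None):
    "shift in rows units (25 mm) in the tool axes for target TCP T"
    o=o or arm.get_obs(); M=R.from_rotvec(o['tool_rot']).as_matrix(); dl=M.T@(np.array(T)-o['eef_pos'])/.025
    print('delta units',np.round(dl,2))
    if yaw is not None:
        ty=np.array([np.cos(yaw),np.sin(yaw),0]);tx=np.array([0,0,-1.]);G=np.stack([tx,ty,np.cross(tx,ty)],1)
        print('twist units',np.round(np.degrees(R.from_matrix(M.T@G).as_rotvec())/5,2))
def circ(W,lo,hi,c0,r):
    w=W.reshape(-1,3); w=w[(w[:,2]>lo)&(w[:,2]<hi)&(np.hypot(w[:,0]-c0[0],w[:,1]-c0[1])<r)]
    c,rad=cv2.minEnclosingCircle(w[:,:2].astype(np.float32)); print('circ',np.round(c,4),'d',round(2*rad,4),'mean',np.round(w.mean(0),4),len(w)); return np.array(c)
E
python3 - <<'E'
from h import *
z=np.load('pics/w1.npz');p,d,K,E=z['p'],z['d'],z['K'],z['E']; W=cloud(d,K,E)
print(np.round(E,3).tolist())
circ(W,.03,.06,(.498,-.356),.08); circ(W,.036,.06,(.498,-.356),.025)
todelta((.498,-.356,.10),yaw=0)
E
```

```text
[[0.824, -0.535, -0.188, 0.548], [-0.567, -0.788, -0.239, -0.277], [-0.02, 0.303, -0.953, 0.331], [0.0, 0.0, 0.0, 1.0]]
circ [ 0.4968 -0.3582] d 0.1207 mean [ 0.4957 -0.3577  0.04  ] 8369
circ [ 0.4968 -0.3579] d 0.0267 mean [ 0.4972 -0.3574  0.0412] 570
delta units [3.63 0.26 0.42]
twist units [-6.88 -0.09  0.21]
```

```bash
python3 -m jog '[{"offset":[0.2,0,0.1],"twist":[-1,0,0.1],"fingers":42},{"offset":[0.2,0,0.1],"twist":[-1,0,0.1],"fingers":42},{"offset":[0.2,0,0.1],"twist":[-1,0,0.1],"fingers":42},{"offset":[0.2,0,0.1],"twist":[-1,0,0],"fingers":42},{"offset":[0.2,0,0.1],"twist":[-1,0,0],"fingers":42},{"offset":[0.2,0,0],"twist":[-1,0,0],"fingers":42},{"offset":[0.2,0,0],"twist":[-0.8,0,0],"fingers":42},{"offset":[0.2,0,0],"twist":[0,0,0],"fingers":42}]'
python3 - <<'E'
from h import *
st();todelta((.497,-.3575,.039),yaw=0)
E
```

```text
t: 3.52
eef_pos: [0.4929, -0.3558, 0.1474]
tool_rot: [1.214, 1.207, -1.204]
force: [0.0, 0.5, -1.4]
width: 0.0421
t 3.52 p [ 0.4929 -0.3558  0.1474] R [[0.005, 1.0, -0.0], [0.003, -0.0, -1.0], [-1.0, 0.005, -0.003]] F [ 0.   0.5 -1.4] w 0.0420661443591803
delta units [4.34 0.14 0.08]
twist units [-0.   -0.03 -0.06]
```

```bash
python3 -m jog '[{"offset":[0.9,0.1,0.06],"twist":[0,0,-0.05],"fingers":42},{"offset":[0.9,0.05,0.02],"twist":[0,0,0],"fingers":42},{"offset":[0.9,0,0],"twist":[0,0,0],"fingers":42},{"offset":[0.7,0,0],"twist":[0,0,0],"fingers":42},{"offset":[0.3,0,0],"twist":[0,0,0],"fingers":42}]'
python3 - <<'E'
from h import *
st();todelta((.497,-.3575,.039),yaw=0)
E
```

```text
t: 4.15
eef_pos: [0.4964, -0.357, 0.0471]
tool_rot: [1.216, 1.21, -1.214]
force: [0.4, 0.6, -0.3]
width: 0.0418
t 4.15 p [ 0.4964 -0.357   0.0471] R [[-0.002, 1.0, -0.007], [0.004, -0.007, -1.0], [-1.0, -0.002, -0.004]] F [ 0.4  0.6 -0.3] w 0.04175556087545087
delta units [0.32 0.03 0.02]
twist units [-0.08 -0.04  0.02]
```

```bash
python3 -m jog '[{"offset":[0.3,0.03,0.02],"twist":[0,0,0],"fingers":42},{"offset":[0.05,0,0],"twist":[0,0,0],"fingers":42},{"offset":[0,0,0],"twist":[0,0,0],"fingers":20},{"offset":[0,0,0],"twist":[0,0,0],"fingers":20},{"offset":[0,0,0],"twist":[0,0,0],"fingers":20},{"offset":[0,0,0],"twist":[0,0,0],"fingers":20}]'
python3 - <<'E'
from h import *
st()
E
```

```text
t: 4.9
eef_pos: [0.4976, -0.3579, 0.0385]
tool_rot: [1.217, 1.209, -1.214]
force: [-0.0, -0.9, -3.0]
width: 0.0253
t 4.9 p [ 0.4976 -0.3579  0.0385] R [[-0.001, 1.0, -0.008], [0.003, -0.008, -1.0], [-1.0, -0.001, -0.003]] F [-0.  -0.9 -3. ] w 0.025306635747412737
```

```bash
python3 -m jog '[{"offset":[-0.6,0,0],"twist":[0,0,0],"fingers":20},{"offset":[-1,0,0],"twist":[0,0,0],"fingers":20},{"offset":[-1,0,0],"twist":[0,0,0],"fingers":20},{"offset":[-1,0.1,-0.5],"twist":[0,0,0],"fingers":20},{"offset":[-1,0.1,-0.8],"twist":[0,0,0],"fingers":20},{"offset":[-1,0.1,-1],"twist":[0,0,0],"fingers":20},{"offset":[-1,0.1,-1],"twist":[0,0,0],"fingers":20},{"offset":[-1,0.1,-1],"twist":[0,0,0],"fingers":20},{"offset":[-0.6,0.15,-1],"twist":[0,0,0],"fingers":20},{"offset":[-0.3,0.15,-1],"twist":[0,0,0],"fingers":20},{"offset":[0,0.15,-1],"twist":[0,0,0],"fingers":20},{"offset":[0,0.15,-1],"twist":[0,0,0],"fingers":20},{"offset":[0,0.15,-1],"twist":[0,0,0],"fingers":20},{"offset":[0,0.15,-1],"twist":[0,0,0],"fingers":20},{"offset":[0,0.15,-1],"twist":[0,0,0],"fingers":20},{"offset":[0,0.15,-1],"twist":[0,0,0],"fingers":20},{"offset":[0,0.15,-1],"twist":[0,0,0],"fingers":20},{"offset":[0,0.15,-1],"twist":[0,0,0],"fingers":20},{"offset":[0,0.15,-1],"twist":[0,0,0],"fingers":20},{"offset":[0,0.15,-1],"twist":[0,0,0],"fingers":20}]'
python3 - <<'E'
from h import *
st();todelta((.556,.07,.235),yaw=0)
E
```

```text
t: 7.4
eef_pos: [0.5543, 0.0606, 0.2756]
tool_rot: [1.217, 1.197, -1.214]
force: [-0.0, 0.3, -4.1]
width: 0.0257
t 7.4 p [0.5543 0.0606 0.2756] R [[0.006, 1.0, -0.01], [-0.004, -0.01, -1.0], [-1.0, 0.006, 0.004]] F [-0.   0.3 -4.1] w 0.02573357545433288
delta units [ 1.62  0.05 -0.38]
twist units [-0.12  0.05 -0.07]
```

Run:
```python
from h import *
snap('wrist','w2.png')
z=np.load('pics/w2.npz'); W=cloud(z['d'],z['K'],z['E']); st()
for lo,hi in((.148,.17),(.136,.146),(.115,.133)): circ(W,lo,hi,(.556,.163),.025)
```

```text
t 7.45 p [0.5545 0.0653 0.276 ] R [[0.007, 1.0, -0.006], [-0.001, -0.006, -1.0], [-1.0, 0.007, 0.001]] F [ 1.6  4.7 -3. ] w 0.025435785306830827
circ [0.5556 0.1579] d 0.0056 mean [0.5559 0.1627 0.1615] 290
circ [0.5559 0.1625] d 0.0152 mean [0.5556 0.162  0.1375] 144
circ [0.5545 0.1578] d 0.0118 mean [0.5549 0.156  0.1264] 17
```

View pics/w2.png

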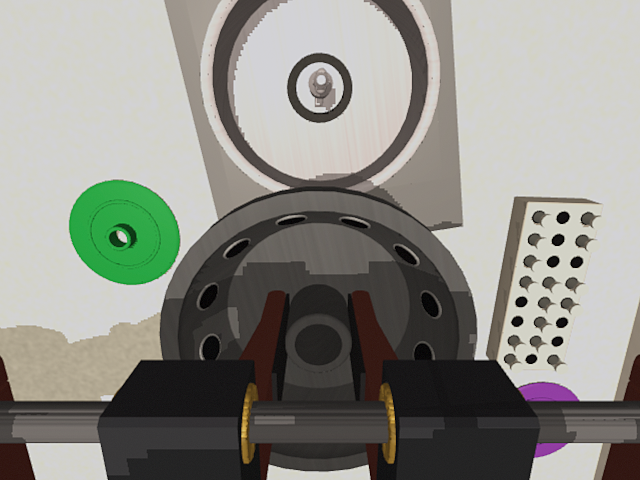

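The view shows the shaft in the bowl at (320,85), with the flange ring around it. The rotor is held level at (318,340). I'll enlarge the shaft and check how the rotor sits in the hand.

Run:
```python
from h import *
z=np.load('pics/w2.npz');p,d,K,E=z['p'],z['d'],z['K'],z['E']; W=cloud(d,K,E)
c=cv2.resize(p[45:130,265:375],None,fx=7,fy=7,interpolation=cv2.INTER_CUBIC); cv2.imwrite('pics/c2.png',c)
# hub top ellipse & rim from depth
circ(W,.262,.285,(.5545,.063),.08); circ(W,.27,.285,(.5545,.063),.02)
# flange: dark ring + inner disc at z=.082 / .072
g=cv2.cvtColor(p,6)[45:130,265:375]
_,m=cv2.threshold(g,90,255,cv2.THRESH_BINARY_INV)
cs,_=cv2.findContours(m,0,2); c=max(cs,key=cv2.contourArea)+np.array([265,45])
for zz in(.072,.075,.082):
    q=np.array([ray(*k[0],zz,K,E)[:2] for k in c],np.float32)*1000; print(zz,cv2.fitEllipse(q))
```

```text
circ [0.5523 0.0603] d 0.1212 mean [0.5531 0.0767 0.276 ] 26881
circ [0.5544 0.0639] d 0.0394 mean [0.5536 0.0634 0.2773] 3537
0.072 ((555.592529296875, 162.97161865234375), (50.15966796875, 50.42173385620117), 21.958356857299805)
0.075 ((555.5670776367188, 162.81654357910156), (49.72140121459961, 49.9811897277832), 21.95543670654297)
0.082 ((555.5076904296875, 162.45469665527344), (48.698829650878906, 48.95326232910156), 21.956350326538086)
```

View pics/c2.png

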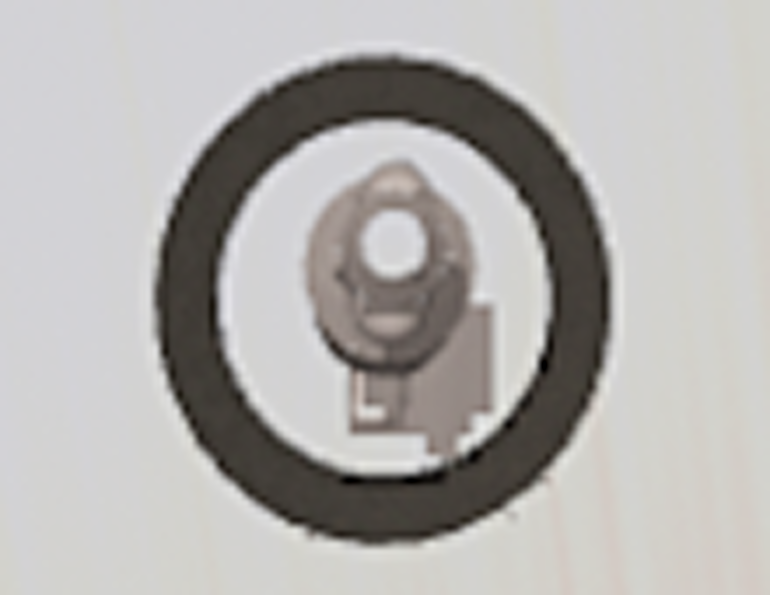

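The shaft centre comes out at (0.5556, 0.1627) by both shoulder and flange. The pin end at crop (380,432) puts the pin close to world y. The rotor is centred at the TCP. I'll move over the shaft.

```bash
python3 -m jog '[{"offset":[0,0.04,-1],"twist":[-0.1,0,-0.1],"fingers":20},{"offset":[0,0.02,-1],"twist":[0,0,0],"fingers":20},{"offset":[0,0,-1],"twist":[0,0,0],"fingers":20},{"offset":[0.3,0,-0.6],"twist":[0,0,0],"fingers":20},{"offset":[0.5,0,-0.2],"twist":[0,0,0],"fingers":20},{"offset":[0.3,0,0],"twist":[0,0,0],"fingers":20},{"offset":[0,0,0],"twist":[0,0,0],"fingers":20}]'
python3 - <<'E'
from h import *
st();todelta((.5556,.1627,.20),yaw=0)
z=np.load('pics/w2.npz');K,E=z['K'],z['E']; print('stud top',ray(320.8,79.4,.165,K,E))
E
```

```text
t: 8.32
eef_pos: [0.554, 0.1597, 0.2487]
tool_rot: [1.203, 1.208, -1.211]
force: [0.5, -1.0, -3.7]
width: 0.0255
t 8.32 p [0.554  0.1597 0.2487] R [[-0.002, 1.0, 0.002], [-0.005, 0.002, -1.0], [-1.0, -0.002, 0.005]] F [ 0.5 -1.  -3.7] w 0.025458108894316985
delta units [ 1.95  0.07 -0.13]
twist units [0.03 0.06 0.02]
stud top [0.55572996 0.16289566 0.165     ]
```

```bash
python3 -m jog '[{"offset":[0.3,0.08,-0.13],"twist":[0,0.05,0],"fingers":20},{"offset":[0.6,0,0],"twist":[0,0,0],"fingers":20},{"offset":[0.6,0,0],"twist":[0,0,0],"fingers":20},{"offset":[0.6,0,0],"twist":[0,0,0],"fingers":20},{"offset":[0.3,0,0],"twist":[0,0,0],"fingers":20}]'
python3 - <<'E'
from h import *
st();todelta((.5557,.1628,.127),yaw=0)
E
```

```text
t: 8.95
eef_pos: [0.5565, 0.1612, 0.1844]
tool_rot: [1.208, 1.21, -1.211]
force: [-0.2, 0.1, -2.6]
width: 0.0256
t 8.95 p [0.5565 0.1612 0.1844] R [[-0.002, 1.0, -0.0], [-0.001, -0.0, -1.0], [-1.0, -0.002, 0.001]] F [-0.2  0.1 -2.6] w 0.025631383750987197
delta units [ 2.3  -0.03 -0.07]
twist units [-0.    0.01  0.02]
```

```bash
python3 -m jog '[{"offset":[0.2,-0.03,-0.07],"twist":[0,0,0],"fingers":20},{"offset":[0.3,0,-0.02],"twist":[0,0,0],"fingers":20},{"offset":[0.3,0,0],"twist":[0,0,0],"fingers":20}]'
python3 - <<'E'
from h import *
st();todelta((.5557,.1628,.127),yaw=0)
E
```

```text
t: 9.32
eef_pos: [0.5563, 0.164, 0.1636]
tool_rot: [1.209, 1.209, -1.21]
force: [1.4, -0.1, -2.4]
width: 0.0254
t 9.32 p [0.5563 0.164  0.1636] R [[-0.0, 1.0, -0.0], [-0.001, -0.0, -1.0], [-1.0, -0.0, 0.001]] F [ 1.4 -0.1 -2.4] w 0.025357704436839282
delta units [ 1.47 -0.02  0.05]
twist units [-0.    0.01  0.01]
```

Past the shoulder with hardly any force, so I'm continuing down towards the pin.

```bash
python3 -m jog '[{"offset":[0.3,-0.02,0.02],"twist":[0,0,0],"fingers":20},{"offset":[0.4,0,0],"twist":[0,0,0],"fingers":20},{"offset":[0.3,0,0],"twist":[0,0,0],"fingers":20},{"offset":[0.2,0,0],"twist":[0,0,0],"fingers":20},{"offset":[0.1,0,0],"twist":[0,0,0],"fingers":20}]'
python3 - <<'E'
from h import *
st();todelta((.5557,.1628,.1205),yaw=0)
E
```

```text
t: 9.95
eef_pos: [0.5564, 0.1633, 0.1289]
tool_rot: [1.21, 1.208, -1.209]
force: [0.6, 0.2, -3.1]
width: 0.0252
t 9.95 p [0.5564 0.1633 0.1289] R [[0.001, 1.0, -0.001], [-0.0, -0.001, -1.0], [-1.0, 0.001, 0.0]] F [ 0.6  0.2 -3.1] w 0.025172078303373216
delta units [ 0.34 -0.03  0.02]
twist units [-0.01  0.   -0.01]
```

```bash
python3 -m jog '[{"offset":[0.1,0,0],"twist":[0,0,0],"fingers":20},{"offset":[0.1,0,0],"twist":[0,0,0],"fingers":20},{"offset":[0.1,0,0],"twist":[0,0,0],"fingers":20}]'
```

```text
t: 10.32
eef_pos: [0.5582, 0.1642, 0.125]
tool_rot: [1.212, 1.205, -1.206]
force: [-5.9, -4.0, 19.1]
width: 0.0255
```

```bash
python3 -m jog '[{"offset":[-0.02,-0.07,0.03],"twist":[0,0,0],"fingers":20},{"offset":[0.03,0,0],"twist":[-0.8,0,0],"fingers":20},{"offset":[0.03,0,0],"twist":[-0.8,0,0],"fingers":20},{"offset":[0.03,0,0],"twist":[-0.8,0,0],"fingers":20}]'
python3 - <<'E'
from h import *
st();todelta((.5557,.1628,.1205),yaw=0)
E
```

```text
t: 10.82
eef_pos: [0.5574, 0.1642, 0.126]
tool_rot: [1.053, 1.296, -1.044]
force: [-1.7, -0.2, 4.0]
width: 0.0255
t 10.82 p [0.5574 0.1642 0.126 ] R [[0.009, 0.977, 0.213], [0.0, 0.213, -0.977], [-1.0, 0.008, 0.002]] F [-1.7 -0.2  4. ] w 0.02550956326552031
delta units [ 0.22 -0.08  0.04]
twist units [ 2.46  0.01 -0.1 ]
```

```bash
python3 -m jog '[{"offset":[0.04,-0.02,0.02],"twist":[-0.8,0,-0.05],"fingers":20},{"offset":[0.04,-0.02,0],"twist":[-0.8,0,0],"fingers":20},{"offset":[0.04,0,0],"twist":[-0.8,0,0],"fingers":20},{"offset":[0.04,0,0],"twist":[-0.8,0,0],"fingers":20}]'
python3 - <<'E'
from h import *
st();todelta((.5557,.1628,.1205),yaw=0)
E
```

```text
t: 11.32
eef_pos: [0.5579, 0.1645, 0.126]
tool_rot: [0.834, 1.398, -0.827]
force: [-2.6, -1.2, 5.7]
width: 0.0251
t 11.32 p [0.5579 0.1645 0.126 ] R [[0.008, 0.876, 0.482], [-0.0, 0.482, -0.876], [-1.0, 0.007, 0.004]] F [-2.6 -1.2  5.7] w 0.025091552848990967
delta units [ 0.22 -0.11  0.02]
twist units [ 5.76  0.03 -0.09]
```

```bash
python3 -m jog '[{"offset":[0.04,-0.08,0.0],"twist":[-0.7,0,-0.05],"fingers":20},{"offset":[0.04,-0.04,0],"twist":[-0.7,0,0],"fingers":20},{"offset":[0.04,-0.02,0],"twist":[-0.7,0,0],"fingers":20},{"offset":[0.04,0,0],"twist":[-0.7,0,0],"fingers":20}]'
python3 - <<'E'
from h import *
st();todelta((.5557,.1628,.1205),yaw=0)
E
```

```text
t: 11.82
eef_pos: [0.5574, 0.1641, 0.126]
tool_rot: [0.64, 1.464, -0.634]
force: [-2.3, -1.5, 5.4]
width: 0.0257
t 11.82 p [0.5574 0.1641 0.126 ] R [[0.011, 0.729, 0.685], [-0.001, 0.685, -0.729], [-1.0, 0.008, 0.008]] F [-2.3 -1.5  5.4] w 0.025666593610664628
delta units [ 0.22 -0.09 -0.01]
twist units [ 8.64  0.06 -0.12]
```

```bash
python3 -m jog '[{"offset":[0,-0.06,0],"twist":[0.3,0,-0.2],"fingers":20},{"offset":[0.03,-0.04,0],"twist":[0.9,0,-0.05],"fingers":20},{"offset":[0.03,-0.02,0.02],"twist":[0.9,0,0],"fingers":20},{"offset":[0.03,0,0],"twist":[0.9,0,0],"fingers":20},{"offset":[0.03,0,0],"twist":[0.9,0,0],"fingers":20},{"offset":[0.03,0,0],"twist":[0.9,0,0],"fingers":20},{"offset":[0.03,0,0],"twist":[0.9,0,0],"fingers":20},{"offset":[0.03,0,0],"twist":[0.9,0,0],"fingers":20},{"offset":[0.03,0,0],"twist":[0.9,0,0],"fingers":20},{"offset":[0.03,0,0],"twist":[0.9,0,0],"fingers":20}]'
python3 - <<'E'
from h import *
st();todelta((.5557,.1628,.1205),yaw=0)
E
```

```text
t: 13.08
eef_pos: [0.5592, 0.1641, 0.1258]
tool_rot: [1.216, 1.184, -1.235]
force: [-1.3, -1.6, 4.4]
width: 0.0252
t 13.07 p [0.5592 0.1641 0.1258] R [[0.001, 1.0, -0.026], [-0.017, -0.026, -1.0], [-1.0, 0.001, 0.017]] F [-1.3 -1.6  4.4] w 0.02522448428590377
delta units [ 0.21 -0.14  0.05]
twist units [-0.29  0.19 -0.01]
```

```bash
python3 -m jog '[{"offset":[0,-0.08,0.03],"twist":[0,0.2,0],"fingers":20},{"offset":[0.03,-0.05,0],"twist":[0.8,0.05,0],"fingers":20},{"offset":[0.03,-0.02,0],"twist":[0.8,0,0],"fingers":20},{"offset":[0.03,-0.02,0],"twist":[0.8,0,0],"fingers":20},{"offset":[0.03,-0.02,0],"twist":[0.8,0,0],"fingers":20}]'
python3 - <<'E'
from h import *
st();todelta((.5557,.1628,.1205),yaw=0)
E
```

```text
t: 13.7
eef_pos: [0.5561, 0.1634, 0.123]
tool_rot: [1.446, 1.049, -1.43]
force: [1.6, -0.7, -2.9]
width: 0.0252
t 13.7 p [0.5561 0.1634 0.123 ] R [[0.005, 0.951, -0.309], [0.009, -0.309, -0.951], [-1.0, 0.002, -0.01]] F [ 1.6 -0.7 -2.9] w 0.025238148878119548
delta units [ 0.1  -0.01  0.03]
twist units [-3.6  -0.11 -0.04]
```

It is dropping: z is 0.123 and there is no contact force at −18°. I'm pressing down to the expected 0.1205.

```bash
python3 -m jog '[{"offset":[0.06,0,0],"twist":[0.2,-0.1,0],"fingers":20},{"offset":[0.06,0,0],"twist":[0,0,0],"fingers":20},{"offset":[0.06,0,0],"twist":[0,0,0],"fingers":20}]'
python3 - <<'E'
from h import *
st();todelta((.5557,.1628,.1205),yaw=0)
E
```

```text
t: 14.08
eef_pos: [0.5574, 0.1639, 0.1201]
tool_rot: [1.451, 1.034, -1.444]
force: [-3.5, -2.1, 15.5]
width: 0.0251
t 14.07 p [0.5574 0.1639 0.1201] R [[0.004, 0.946, -0.324], [0.002, -0.324, -0.946], [-1.0, 0.003, -0.003]] F [-3.5 -2.1 15.5] w 0.02506523311390208
delta units [-0.02 -0.05  0.06]
twist units [-3.78 -0.03 -0.04]
```

```bash
python3 -m jog '[{"offset":[-0.02,0,0],"twist":[0,0,0],"fingers":42},{"offset":[0,0,0],"twist":[0,0,0],"fingers":42},{"offset":[0,0,0],"twist":[0,0,0],"fingers":42},{"offset":[-0.6,0,0],"twist":[0,0,0],"fingers":42},{"offset":[-1,0,0],"twist":[0,0,0],"fingers":42},{"offset":[-1,0,0],"twist":[0,0,0],"fingers":42},{"offset":[-1,0,0],"twist":[0,0,0],"fingers":42},{"offset":[-0.8,0,0],"twist":[-0.95,0,0],"fingers":42},{"offset":[-0.2,0,0.4],"twist":[-0.95,0,0],"fingers":42},{"offset":[0,0,0.9],"twist":[-0.95,0,0],"fingers":42},{"offset":[0,0,1],"twist":[-0.95,0,0],"fingers":42},{"offset":[0,0.1,1],"twist":[0,0,0],"fingers":42},{"offset":[0,0,0],"twist":[0,0,0],"fingers":42}]'
python3 - <<'E'
from h import *
st();snap('wrist','w3.png')
z=np.load('pics/w3.npz'); W=cloud(z['d'],z['K'],z['E'])
circ(W,.120,.132,(.5557,.1628),.064)
w=W.reshape(-1,3); r=np.hypot(w[:,0]-.5557,w[:,1]-.1628)
print('rim z',np.nanmedian(w[(r>.0545)&(r<.0585)&(w[:,2]>.1)][:,2]),'hub z',np.nanmedian(w[(r>.0105)&(r<.012)&(w[:,2]>.1)][:,2]),'box top',np.nanmedian(w[(r>.078)&(r<.085)&(w[:,2]>.1)][:,2]))
todelta((.6448,-.1555,.12),yaw=0)
E
```

```text
t: 15.7
eef_pos: [0.5521, 0.0821, 0.2484]
tool_rot: [1.202, 1.215, -1.185]
force: [-0.0, -0.3, -0.7]
width: 0.042
t 15.7 p [0.5521 0.0821 0.2484] R [[0.01, 1.0, 0.02], [0.005, 0.02, -1.0], [-1.0, 0.01, -0.004]] F [-0.  -0.3 -0.7] w 0.0420029816765562
circ [0.5552 0.1632] d 0.1206 mean [0.555  0.1681 0.1251] 9193
rim z 0.3229476125372902 hub z 0.12375940627559534 box top 0.12317979788852973
delta units [5.13 3.45 9.68]
twist units [ 0.25 -0.06 -0.11]
```

View pics/w3.png

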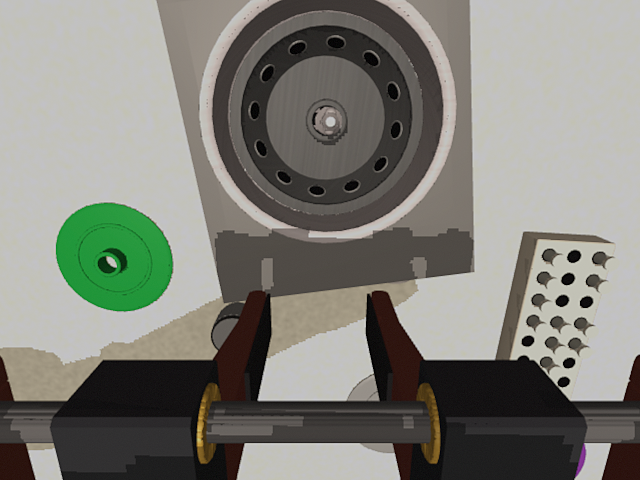

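The rotor is seated at (327,118): hub top z 0.1238 (expected 0.124), centre (0.555, 0.163). On to the lid.

```bash
python3 -m jog '[{"offset":[0.1,0.35,1],"twist":[0.2,-0.05,-0.1],"fingers":42},{"offset":[0.2,0.35,1],"twist":[0,0,0],"fingers":42},{"offset":[0.2,0.35,1],"twist":[0,0,0],"fingers":42},{"offset":[0.2,0.35,1],"twist":[0,0,0],"fingers":42},{"offset":[0.2,0.35,1],"twist":[0,0,0],"fingers":42},{"offset":[0.2,0.35,1],"twist":[0,0,0],"fingers":42},{"offset":[0.2,0.35,1],"twist":[0,0,0],"fingers":42},{"offset":[0.2,0.35,1],"twist":[0,0,0],"fingers":42},{"offset":[0.2,0.3,1],"twist":[0,0,0],"fingers":42},{"offset":[0.2,0.2,0.5],"twist":[0,0,0],"fingers":42},{"offset":[0,0,0],"twist":[0,0,0],"fingers":42}]'
python3 - <<'E'
from h import *
st();p,d,K,E=snap('wrist','w4.png'); W=cloud(d,K,E)
circ(W,.011,.03,(.645,-.155),.025); circ(W,.0025,.03,(.645,-.155),.068)
todelta((.6448,-.1555,.027),yaw=0)
E
```

```text
t: 17.12
eef_pos: [0.6427, -0.1606, 0.1981]
tool_rot: [1.205, 1.215, -1.205]
force: [-0.1, 0.0, 0.3]
width: 0.0419
t 17.12 p [ 0.6427 -0.1606  0.1981] R [[-0.002, 1.0, 0.007], [0.001, 0.007, -1.0], [-1.0, -0.002, -0.001]] F [-0.1  0.   0.3] w 0.04186143927859186
circ [ 0.645  -0.1578] d 0.0265 mean [ 0.6449 -0.1573  0.0171] 493
circ [ 0.6432 -0.1559] d 0.1205 mean [ 0.6449 -0.1553  0.0045] 13295
delta units [ 6.86  0.09 -0.16]
twist units [ 0.09 -0.02  0.02]
```

```bash
python3 -m jog '[{"offset":[0.6,0.09,-0.12],"twist":[0,0,0],"fingers":42},{"offset":[1,0,0],"twist":[0,0,0],"fingers":42},{"offset":[1,0,0],"twist":[0,0,0],"fingers":42},{"offset":[1,0,0],"twist":[0,0,0],"fingers":42},{"offset":[1,0,0],"twist":[0,0,0],"fingers":42},{"offset":[0.9,0,0],"twist":[0,0,0],"fingers":42},{"offset":[0.5,0,0],"twist":[0,0,0],"fingers":42},{"offset":[0.2,0,0],"twist":[0,0,0],"fingers":42}]'
python3 - <<'E'
from h import *
st();todelta((.645,-.1572,.029),yaw=0)
E
```

```text
t: 18.18
eef_pos: [0.6446, -0.1427, 0.0362]
tool_rot: [1.198, 1.226, -1.19]
force: [-0.0, -0.7, 0.9]
width: 0.0421
t 18.18 p [ 0.6446 -0.1427  0.0362] R [[-0.001, 1.0, 0.022], [0.007, 0.022, -1.0], [-1.0, -0.001, -0.007]] F [-0.  -0.7  0.9] w 0.04206256889713036
delta units [0.29 0.   0.58]
twist units [ 0.25 -0.08  0.01]
```

```bash
python3 -m jog '[{"offset":[0,0,0.5],"twist":[0.2,-0.08,0],"fingers":42},{"offset":[0.15,0,0.1],"twist":[0,0,0],"fingers":42},{"offset":[0,0,0],"twist":[0,0,0],"fingers":42}]'
python3 - <<'E'
from h import *
st();todelta((.645,-.1572,.029),yaw=0)
E
```

```text
t: 18.55
eef_pos: [0.6459, -0.159, 0.0336]
tool_rot: [1.207, 1.209, -1.207]
force: [-0.0, -0.2, 0.1]
width: 0.0423
t 18.55 p [ 0.6459 -0.159   0.0336] R [[0.001, 1.0, 0.003], [-0.001, 0.003, -1.0], [-1.0, 0.001, 0.001]] F [-0.  -0.2  0.1] w 0.04227940733300774
delta units [ 0.19 -0.04 -0.07]
twist units [ 0.03  0.01 -0.01]
```

```bash
python3 -m jog '[{"offset":[0.17,-0.04,-0.07],"twist":[0,0,0],"fingers":42},{"offset":[0.02,0,0],"twist":[0,0,0],"fingers":42},{"offset":[0,0,0],"twist":[0,0,0],"fingers":20},{"offset":[0,0,0],"twist":[0,0,0],"fingers":20},{"offset":[0,0,0],"twist":[0,0,0],"fingers":20},{"offset":[0,0,0],"twist":[0,0,0],"fingers":20}]'
python3 - <<'E'
from h import *
st()
E
```

```text
t: 19.3
eef_pos: [0.6454, -0.157, 0.0294]
tool_rot: [1.207, 1.208, -1.206]
force: [0.3, 0.4, -0.7]
width: 0.0251
t 19.3 p [ 0.6454 -0.157   0.0294] R [[0.003, 1.0, 0.003], [-0.001, 0.003, -1.0], [-1.0, 0.003, 0.001]] F [ 0.3  0.4 -0.7] w 0.02510504342863239
```

```bash
python3 -m jog '[{"offset":[-0.6,0,0],"twist":[0,0,0],"fingers":20},{"offset":[-1,0,0],"twist":[0,0,0],"fingers":20},{"offset":[-1,0,0],"twist":[0,0,0],"fingers":20},{"offset":[-1,-0.2,-0.2],"twist":[0,0,0],"fingers":20},{"offset":[-1,-0.25,-0.6],"twist":[0,0,0],"fingers":20},{"offset":[-1,-0.3,-0.9],"twist":[0,0,0],"fingers":20},{"offset":[-1,-0.3,-1],"twist":[0,0,0],"fingers":20},{"offset":[-1,-0.3,-1],"twist":[0,0,0],"fingers":20},{"offset":[-0.3,-0.3,-1],"twist":[0,0,0],"fingers":20},{"offset":[0,-0.3,-1],"twist":[0,0,0],"fingers":20},{"offset":[0,-0.3,-1],"twist":[0,0,0],"fingers":20},{"offset":[0,-0.3,-1],"twist":[0,0,0],"fingers":20},{"offset":[0,-0.3,-1],"twist":[0,0,0],"fingers":20},{"offset":[0,-0.3,-1],"twist":[0,0,0],"fingers":20},{"offset":[0,-0.2,-0.9],"twist":[0,0,0],"fingers":20},{"offset":[0,-0.2,-0.7],"twist":[0,0,0],"fingers":20},{"offset":[0,0,0],"twist":[0,0,0],"fingers":20}]'
python3 - <<'E'
from h import *
st();todelta((.5557,.1628,.21),yaw=0)
E
```

```text
t: 21.42
eef_pos: [0.5525, 0.1354, 0.2499]
tool_rot: [1.213, 1.196, -1.194]
force: [-0.1, -0.5, -1.3]
width: 0.0252
t 21.43 p [0.5525 0.1354 0.2499] R [[0.019, 1.0, 0.004], [-0.002, 0.004, -1.0], [-1.0, 0.018, 0.002]] F [-0.1 -0.5 -1.3] w 0.025172103811791458
delta units [ 1.6  0.1 -1.1]
twist units [ 0.05  0.03 -0.21]
```

```bash
python3 -m jog '[{"offset":[0.2,0.1,-0.8],"twist":[0.05,0,-0.2],"fingers":20},{"offset":[0.3,0.03,-0.3],"twist":[0,0,0],"fingers":20},{"offset":[0.5,0,0],"twist":[0,0,0],"fingers":20},{"offset":[0.3,0,0],"twist":[0,0,0],"fingers":20},{"offset":[0,0,0],"twist":[0,0,0],"fingers":20}]'
python3 - <<'E'
from h import *
st();todelta((.5562,.163,.1554),yaw=0)
E
```

```text
t: 22.05
eef_pos: [0.5568, 0.1574, 0.2152]
tool_rot: [1.209, 1.201, -1.216]
force: [-0.0, -0.2, -0.2]
width: 0.025
t 22.05 p [0.5568 0.1574 0.2152] R [[0.001, 1.0, -0.006], [-0.006, -0.006, -1.0], [-1.0, 0.001, 0.006]] F [-0.  -0.2 -0.2] w 0.024998286814743736
delta units [ 2.39 -0.03 -0.24]
twist units [-0.07  0.07 -0.01]
```

```bash
python3 -m jog '[{"offset":[0,-0.03,-0.22],"twist":[-0.06,0.06,0],"fingers":20},{"offset":[0.4,0,0],"twist":[0,0,0],"fingers":20},{"offset":[0.4,0,0],"twist":[0,0,0],"fingers":20},{"offset":[0.3,0,0],"twist":[0,0,0],"fingers":20}]'
python3 - <<'E'
from h import *
st();todelta((.5562,.163,.1554),yaw=0)
E
```

```text
t: 22.55
eef_pos: [0.5566, 0.1628, 0.1867]
tool_rot: [1.211, 1.206, -1.209]
force: [0.0, -0.8, -0.1]
width: 0.0252
t 22.55 p [0.5566 0.1628 0.1867] R [[0.002, 1.0, -0.002], [-0.001, -0.001, -1.0], [-1.0, 0.002, 0.001]] F [ 0.  -0.8 -0.1] w 0.025159769882623806
delta units [ 1.25 -0.02 -0.01]
twist units [-0.02  0.01 -0.03]
```

```bash
python3 -m jog '[{"offset":[0.3,-0.02,0],"twist":[0,0,0],"fingers":20},{"offset":[0.3,0,0],"twist":[0,0,0],"fingers":20},{"offset":[0.3,0,0],"twist":[0,0,0],"fingers":20},{"offset":[0.15,0,0],"twist":[0,0,0],"fingers":20},{"offset":[0.08,0,0],"twist":[0,0,0],"fingers":20}]'
python3 - <<'E'
from h import *
st();todelta((.5562,.163,.1554),yaw=0)
E
```

```text
t: 23.18
eef_pos: [0.5567, 0.1633, 0.1564]
tool_rot: [1.212, 1.206, -1.208]
force: [0.7, 0.3, -0.5]
width: 0.0249
t 23.18 p [0.5567 0.1633 0.1564] R [[0.003, 1.0, -0.001], [0.0, -0.001, -1.0], [-1.0, 0.003, -0.0]] F [ 0.7  0.3 -0.5] w 0.024929217368186596
delta units [ 0.04 -0.02  0.01]
twist units [-0.02 -0.   -0.04]
```

Only about 1 mm to go. I'll press lightly, release, rise and head for knob kB.

```bash
python3 -m jog '[{"offset":[0.06,0,0],"twist":[0,0,0],"fingers":20},{"offset":[0,0,0],"twist":[0,0,0],"fingers":20},{"offset":[0,0,0],"twist":[0,0,0],"fingers":46},{"offset":[0,0,0],"twist":[0,0,0],"fingers":46},{"offset":[0,0,0],"twist":[0,0,0],"fingers":46},{"offset":[-0.5,0,0],"twist":[0,0,0],"fingers":50},{"offset":[-1,0,0],"twist":[0,0,0],"fingers":50},{"offset":[-1,0,0],"twist":[0,0,0],"fingers":50},{"offset":[-0.7,0,0.3],"twist":[0,0,0],"fingers":50},{"offset":[0,0,0.8],"twist":[0,0,0],"fingers":50},{"offset":[0,0,1],"twist":[0,0,0],"fingers":50},{"offset":[0,0,1],"twist":[0,0,0],"fingers":50},{"offset":[0,0,0.3],"twist":[0,0,0],"fingers":50}]'
python3 - <<'E'
from h import *
st();p,d,K,E=snap('wrist','w5.png'); W=cloud(d,K,E)
circ(W,.12,.137,(.5557,.1628),.066);circ(W,.138,.149,(.5557,.1628),.02)
w=W.reshape(-1,3); r=np.hypot(w[:,0]-.5557,w[:,1]-.1628)
q=w[(r>.02)&(r<.055)&(w[:,2]<.15)]; print('lid z',np.nanpercentile(q[:,2],[5,50,95]))
todelta((.458,-.1337,.15),yaw=0)
E
```

```text
t: 24.8
eef_pos: [0.5566, 0.0748, 0.2428]
tool_rot: [1.213, 1.204, -1.205]
force: [0.4, -0.1, -0.1]
width: 0.0499
t 24.8 p [0.5566 0.0748 0.2428] R [[0.006, 1.0, -0.001], [-0.0, -0.001, -1.0], [-1.0, 0.006, 0.0]] F [ 0.4 -0.1 -0.1] w 0.04992081792490075
circ [0.5549 0.1634] d 0.1206 mean [0.5549 0.166  0.1297] 31355
circ [0.5552 0.1625] d 0.0261 mean [0.5552 0.1627 0.1434] 985
lid z [0.1287135  0.12993167 0.13118634]
delta units [ 3.69 -3.97  8.34]
twist units [-0.01  0.   -0.07]
```

View pics/w5.png

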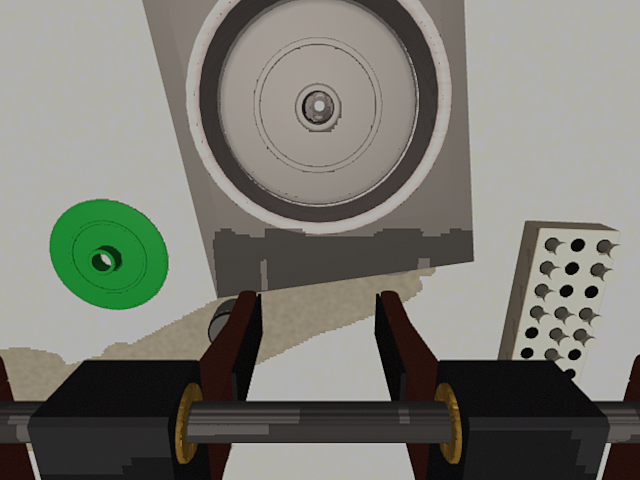

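The lid is closed flat at (318,105): disc top z 0.130, as expected, with the collar round the stud. Now to the 34 mm knob.

```bash
python3 -m jog '[{"offset":[0,-0.45,1],"twist":[0,0,0],"fingers":50},{"offset":[0,-0.45,1],"twist":[0,0,0],"fingers":50},{"offset":[0,-0.45,1],"twist":[0,0,0],"fingers":50},{"offset":[0.2,-0.45,1],"twist":[0,0,0],"fingers":50},{"offset":[0.2,-0.45,1],"twist":[0,0,0],"fingers":50},{"offset":[0.3,-0.45,1],"twist":[0,0,0],"fingers":50},{"offset":[0.3,-0.45,1],"twist":[0,0,0],"fingers":50},{"offset":[0.3,-0.4,1],"twist":[0,0,0],"fingers":50},{"offset":[0.2,-0.4,0.5],"twist":[0,0,0],"fingers":50},{"offset":[0,0,0],"twist":[0,0,0],"fingers":50}]'
python3 - <<'E'
from h import *
st();p,d,K,E=snap('wrist','w6.png'); W=cloud(d,K,E)
c=circ(W,.022,.035,(.458,-.1337),.03)
todelta((.458,-.1337,.027),yaw=0)
E
```

```text
t: 26.1
eef_pos: [0.4585, -0.1335, 0.2051]
tool_rot: [1.208, 1.212, -1.189]
force: [-0.3, 0.5, 0.8]
width: 0.0502
t 26.1 p [ 0.4585 -0.1335  0.2051] R [[0.01, 1.0, 0.013], [0.005, 0.013, -1.0], [-1.0, 0.01, -0.005]] F [-0.3  0.5  0.8] w 0.05020364221688641
circ [ 0.4574 -0.1355] d 0.0353 mean [ 0.4574 -0.1351  0.0267] 1400
delta units [ 7.14 -0.13  0.07]
twist units [ 0.16 -0.06 -0.13]
```

View pics/w6.png

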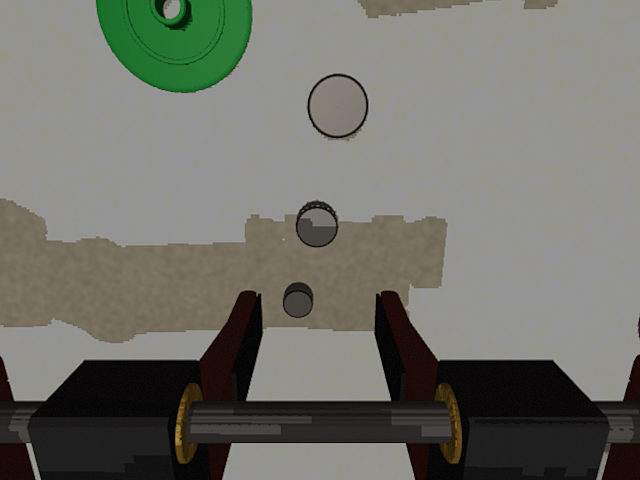

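The middle knob kB is at (316,224): 35 mm across, top z 0.0267, matching the 34 by 27 mm given. The 44 mm one (338,106) and the 26 mm one (297,300) are the wrong sizes. I'm descending on kB.

```bash
python3 -m jog '[{"offset":[0.8,-0.13,0.07],"twist":[0.16,-0.06,-0.13],"fingers":50},{"offset":[1,0,0],"twist":[0,0,0],"fingers":50},{"offset":[1,0,0],"twist":[0,0,0],"fingers":50},{"offset":[1,0,0],"twist":[0,0,0],"fingers":50},{"offset":[0.7,0,0],"twist":[0,0,0],"fingers":50},{"offset":[0.3,0,0],"twist":[0,0,0],"fingers":50}]'
python3 - <<'E'
from h import *
st();todelta((.4574,-.1353,.032),yaw=0)
E
```

```text
t: 26.9
eef_pos: [0.458, -0.1278, 0.0781]
tool_rot: [1.205, 1.215, -1.204]
force: [-1.2, 0.2, -0.3]
width: 0.0499
t 26.9 p [ 0.458  -0.1278  0.0781] R [[-0.001, 1.0, 0.007], [0.002, 0.007, -1.0], [-1.0, -0.001, -0.002]] F [-1.2  0.2 -0.3] w 0.04991158118682951
delta units [ 1.85 -0.02  0.3 ]
twist units [ 0.08 -0.03  0.01]
```

```bash
python3 -m jog '[{"offset":[0.2,-0.02,0.3],"twist":[0.08,-0.03,0],"fingers":50},{"offset":[0.6,0,0.02],"twist":[0,0,0],"fingers":50},{"offset":[0.6,0,0.03],"twist":[0,0,0],"fingers":50},{"offset":[0.35,0,0.03],"twist":[0,0,0],"fingers":50},{"offset":[0,0,0],"twist":[0,0,0],"fingers":50}]'
python3 - <<'E'
from h import *
st();todelta((.4574,-.1353,.032),yaw=0)
E
```

```text
t: 27.52
eef_pos: [0.4579, -0.1373, 0.0312]
tool_rot: [1.209, 1.209, -1.21]
force: [0.2, 1.1, 0.4]
width: 0.0499
t 27.52 p [ 0.4579 -0.1373  0.0312] R [[-0.001, 1.0, -0.0], [-0.0, -0.0, -1.0], [-1.0, -0.001, 0.0]] F [0.2 1.1 0.4] w 0.04988642710880103
delta units [-0.03 -0.02 -0.08]
twist units [-0.    0.    0.01]
```

```bash
python3 -m jog '[{"offset":[0,-0.02,-0.07],"twist":[0,0,0],"fingers":50},{"offset":[0,0,0],"twist":[0,0,0],"fingers":28},{"offset":[0,0,0],"twist":[0,0,0],"fingers":28},{"offset":[0,0,0],"twist":[0,0,0],"fingers":28},{"offset":[0,0,0],"twist":[0,0,0],"fingers":28}]'
python3 - <<'E'
from h import *
st()
E
```

```text
t: 28.15
eef_pos: [0.4583, -0.1355, 0.0323]
tool_rot: [1.209, 1.208, -1.208]
force: [-0.7, 0.2, 0.8]
width: 0.0332
t 28.15 p [ 0.4583 -0.1355  0.0323] R [[0.002, 1.0, 0.0], [-0.001, 0.0, -1.0], [-1.0, 0.002, 0.001]] F [-0.7  0.2  0.8] w 0.03323140841811011
```

```bash
python3 -m jog '[{"offset":[-0.6,0,0],"twist":[0,0,0],"fingers":28},{"offset":[-1,0,0],"twist":[0,0,0],"fingers":28},{"offset":[-1,0,0],"twist":[0,0,0],"fingers":28},{"offset":[-1,0.2,-0.3],"twist":[0,0,0],"fingers":28},{"offset":[-1,0.3,-0.7],"twist":[0,0,0],"fingers":28},{"offset":[-1,0.35,-0.9],"twist":[0,0,0],"fingers":28},{"offset":[-1,0.35,-1],"twist":[0,0,0],"fingers":28},{"offset":[-0.8,0.35,-1],"twist":[0,0,0],"fingers":28},{"offset":[-0.3,0.35,-1],"twist":[0,0,0],"fingers":28},{"offset":[0,0.35,-1],"twist":[0,0,0],"fingers":28},{"offset":[0,0.35,-1],"twist":[0,0,0],"fingers":28},{"offset":[0,0.35,-1],"twist":[0,0,0],"fingers":28},{"offset":[0,0.35,-1],"twist":[0,0,0],"fingers":28},{"offset":[0,0.35,-1],"twist":[0,0,0],"fingers":28},{"offset":[0,0.3,-0.6],"twist":[0,0,0],"fingers":28},{"offset":[0,0,0],"twist":[0,0,0],"fingers":28}]'
python3 - <<'E'
from h import *
st();todelta((.5562,.163,.21),yaw=0)
E
```

```text
t: 30.15
eef_pos: [0.5572, 0.1354, 0.2468]
tool_rot: [1.213, 1.2, -1.202]
force: [-0.7, -0.5, -0.5]
width: 0.0333
t 30.15 p [0.5572 0.1354 0.2468] R [[0.011, 1.0, -0.0], [-0.001, -0.0, -1.0], [-1.0, 0.011, 0.001]] F [-0.7 -0.5 -0.5] w 0.03325936209913429
delta units [ 1.47 -0.05 -1.11]
twist units [-0.    0.02 -0.12]
```

```bash
python3 -m jog '[{"offset":[0,-0.05,-0.9],"twist":[0,0,-0.12],"fingers":28},{"offset":[0.3,0,-0.25],"twist":[0,0,0],"fingers":28},{"offset":[0.4,0,0],"twist":[0,0,0],"fingers":28},{"offset":[0.3,0,0],"twist":[0,0,0],"fingers":28},{"offset":[0,0,0],"twist":[0,0,0],"fingers":28}]'
python3 - <<'E'
from h import *
st();todelta((.5562,.163,.19),yaw=0)
E
```

```text
t: 30.78
eef_pos: [0.5554, 0.1577, 0.2194]
tool_rot: [1.208, 1.203, -1.218]
force: [0.9, 0.6, 0.0]
width: 0.0334
t 30.77 p [0.5554 0.1577 0.2194] R [[-0.002, 1.0, -0.006], [-0.006, -0.006, -1.0], [-1.0, -0.002, 0.006]] F [0.9 0.6 0. ] w 0.03342150371166408
delta units [ 1.17  0.03 -0.22]
twist units [-0.07  0.07  0.02]
```

```bash
python3 -m jog '[{"offset":[0,0.03,-0.2],"twist":[-0.07,0.07,0],"fingers":28},{"offset":[0.3,0,0],"twist":[0,0,0],"fingers":28},{"offset":[0.2,0,0],"twist":[0,0,0],"fingers":28}]'
python3 - <<'E'
from h import *
st();todelta((.5562,.163,.186),yaw=0)
E
```

```text
t: 31.15
eef_pos: [0.5567, 0.1624, 0.2067]
tool_rot: [1.21, 1.21, -1.21]
force: [0.7, -0.0, -1.1]
width: 0.0332
t 31.15 p [0.5567 0.1624 0.2067] R [[-0.001, 1.0, -0.001], [0.001, -0.001, -1.0], [-1.0, -0.001, -0.001]] F [ 0.7 -0.  -1.1] w 0.03324322331948172
delta units [ 0.83 -0.02 -0.02]
twist units [-0.01 -0.01  0.01]
```

```bash
python3 -m jog '[{"offset":[0.25,-0.02,-0.02],"twist":[0,0,0],"fingers":28},{"offset":[0.2,0,0],"twist":[0,0,0],"fingers":28},{"offset":[0.2,0,0],"twist":[0,0,0],"fingers":28},{"offset":[0.15,0,0],"twist":[0,0,0],"fingers":28}]'
python3 - <<'E'
from h import *
st();todelta((.5562,.163,.1763),yaw=0)
E
```

```text
t: 31.65
eef_pos: [0.5564, 0.1632, 0.1852]
tool_rot: [1.21, 1.21, -1.209]
force: [0.9, 0.4, 2.3]
width: 0.0331
t 31.65 p [0.5564 0.1632 0.1852] R [[-0.0, 1.0, -0.001], [0.001, -0.001, -1.0], [-1.0, -0.0, -0.001]] F [0.9 0.4 2.3] w 0.03311281389577498
delta units [ 0.36 -0.01  0.01]
twist units [-0.01 -0.01  0.  ]
```

The knob has stopped on the balls at 0.1852, as predicted. I'll push it through gently.

```bash
python3 -m jog '[{"offset":[0.06,-0.01,0],"twist":[0,0,0],"fingers":28},{"offset":[0.07,0,0],"twist":[0,0,0],"fingers":28},{"offset":[0.07,0,0],"twist":[0,0,0],"fingers":28}]'; python3 -m jog '[{"offset":[0.08,0,0],"twist":[0,0,0],"fingers":28},{"offset":[0.08,0,0],"twist":[0,0,0],"fingers":28}]'
```

```text
t: 32.02
eef_pos: [0.5579, 0.1642, 0.1826]
tool_rot: [1.213, 1.207, -1.206]
force: [-1.5, -0.7, 6.8]
width: 0.033
t: 32.28
eef_pos: [0.5581, 0.164, 0.1794]
tool_rot: [1.213, 1.206, -1.206]
force: [-0.5, -0.0, -1.8]
width: 0.0333
```

Snapped through. I'll finish pressing down onto the collar.

```bash
python3 -m jog '[{"offset":[0.08,-0.03,0.02],"twist":[0,0,0],"fingers":28},{"offset":[0.08,0,0],"twist":[0,0,0],"fingers":28},{"offset":[0.06,0,0],"twist":[0,0,0],"fingers":28}]'; python3 -m jog '[{"offset":[0.08,0,0],"twist":[0,0,0],"fingers":28}]'
```

```text
t: 32.65
eef_pos: [0.5582, 0.1641, 0.1756]
tool_rot: [1.215, 1.205, -1.204]
force: [-4.1, -1.7, 16.4]
width: 0.0332
t: 32.78
eef_pos: [0.5587, 0.1644, 0.1755]
tool_rot: [1.215, 1.204, -1.203]
force: [-5.6, -2.3, 18.8]
width: 0.0331
```

It is hard down at 0.1755 (expected 0.1763). Now I release, rise and check.

```bash
python3 -m jog '[{"offset":[-0.02,-0.03,0],"twist":[0,0,0],"fingers":28},{"offset":[0,0,0],"twist":[0,0,0],"fingers":55},{"offset":[0,0,0],"twist":[0,0,0],"fingers":55},{"offset":[0,0,0],"twist":[0,0,0],"fingers":55},{"offset":[-0.5,0,0],"twist":[0,0,0],"fingers":55},{"offset":[-1,0,0],"twist":[0,0,0],"fingers":55},{"offset":[-1,0,0],"twist":[0,0,0],"fingers":55},{"offset":[-0.5,0,0.5],"twist":[0,0,0],"fingers":55},{"offset":[0,0,0.9],"twist":[0,0,0],"fingers":55},{"offset":[0,0,1],"twist":[0,0,0],"fingers":55},{"offset":[0,0,1],"twist":[0,0,0],"fingers":55},{"offset":[0,0,0.5],"twist":[0,0,0],"fingers":55},{"offset":[0,0,0],"twist":[0,0,0],"fingers":55}]'
python3 - <<'E'
from h import *
st();p,d,K,E=snap('wrist','w7.png'); W=cloud(d,K,E)
circ(W,.162,.19,(.5557,.1628),.03); circ(W,.12,.137,(.5557,.1628),.066)
w=W.reshape(-1,3); r=np.hypot(w[:,0]-.5557,w[:,1]-.1628)
print('knob top',np.nanmedian(w[r<.013][:,2]),'lid',np.nanpercentile(w[(r>.025)&(r<.055)&(w[:,2]<.15)][:,2],[5,50,95]))
q,_,_,_=snap('top','top2.png'); p1=np.load('pics/top1.npz')['p']
x=cv2.absdiff(q,p1).max(2)
for n,b in(('rack',(210,130,310,175)),('tip',(388,150,460,212)),('mouse',(464,205,515,265))): print(n,(x[b[1]:b[3],b[0]:b[2]]>40).sum())
cv2.imwrite('pics/f.png',np.hstack([cv2.resize(p,(400,300)),cv2.resize(q,(400,300))]))
E
```

```text
t: 34.4
eef_pos: [0.5568, 0.0602, 0.2555]
tool_rot: [1.216, 1.202, -1.205]
force: [-0.2, -0.1, 0.0]
width: 0.0549
t 34.4 p [0.5568 0.0602 0.2555] R [[0.008, 1.0, -0.003], [0.001, -0.003, -1.0], [-1.0, 0.008, -0.001]] F [-0.2 -0.1  0. ] w 0.05494015890908012
circ [0.5563 0.1635] d 0.0356 mean [0.5563 0.1637 0.1708] 3816
circ [0.5552 0.1632] d 0.1206 mean [0.5546 0.1608 0.1297] 25129
knob top 0.1709014728555266 lid [0.12872335 0.12994659 0.13124404]
rack 0
tip 0
mouse 0
```

View pics/f.png

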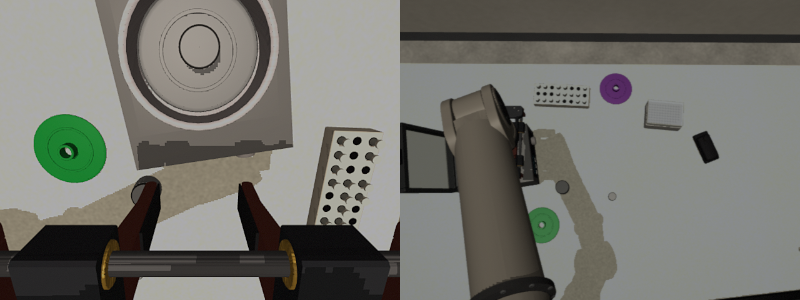

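The knob is on the lid at (199,47) in the left half. Its top is at z 0.1709, against 0.171 expected (82+62+27 mm). The lid is flat at 0.130, the bystanders haven't moved, and the robot is clear. Handing in.

```bash
python3 -c "
from plant import arm
print(arm.hand_in())"
```

```text
the job is handed in; nothing more can be done
None
```

The microcentrifuge is refitted and handed in at about 34.5 s on the robot's clock; the hand-in reports no verdict.

- **Rotor:** it rode on the pin at first. A turn of about 43° one way found no slot, so I swept back, and it dropped home about 18–19° past the start on the other side. The hub top then measured 123.8 mm above the bench, against 124 expected.
- **Lid:** I used the grey aluminium one and left the purple and green. Its disc top measured 130 mm, as expected, and it lay flat.
- **Knob:** I used the 34 mm one. It stopped on the balls as predicted, then snapped down at a push of roughly 7 N. I pressed it on to about 19 N. Its top measured 170.9 mm, against 171 expected.
- **Bystanders:** the before and after top views show no change at the rack, tip box or mouse.
- **Robot:** at hand-in the gripper was open and touching nothing, with the measured force near zero.

No check failed. The one small disagreement was about 1 mm sideways between the camera's shaft position and the arm's, which is within calibration.

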